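# True the gold frame corner with the assembly square

## Task

Take the red assembly square from its felt mat, lay it in the inside corner of the gold half frame and press it home, one leg flush along the clamped rail, so that it swings the leaning side rail out until both rails sit flush on the square without a gap; then keep it bearing firmly on both rails, about 10 N on each, for a second, and put it back flat in the middle of the felt mat. The lacquer is fresh: never press either rail with more than 20 N and do not touch the rails with the gripper. Leave the side rail square, and the butterflies, tin and brush where they are.

Things in the scene. Friction and masses are not known exactly. Their poses are not given: they have to be found in the camera images.
- fixed_rail: Gold square-tube rail, 16 wide, 18 high, clamped to the bench by two toggle clamps (red handles, up to 45 high) on its outer side. Origin: the frame's inside corner, at bench height. x runs along the rail's inner face (0 to 300 mm), the rail itself lies at y -16 to 0; y points into the frame, along the side rail's inner face when that is square; z up. It does not move.
- side_rail: Gold rail like it, 270 long, joined to it by one nipped-up screw. Origin: the screw's axis at bench height, 8 mm outside both inner faces. y runs along it, inner face at x = +8 mm. It starts leaning into the frame by 2.5 to 6.5 deg and stays where it is left; it turns at 0.7 N m (4 N at the tip of the square's leg). By friction the square can hang on it instead of bearing on the fixed rail.
- square: Red L-shaped assembly square, about 0.5 kg, two equal legs 160 long, 24 wide, 18 high, at 90 deg. Origin: the sharp corner where its two outer faces meet, at the underside (the heel itself is cut back 8 mm). x and y run along the outer faces of the legs, z up; the outer faces are the measuring faces and go against the rails (x leg on the fixed rail when x axes agree).
- square_grip (a point): Grip point of the square, 32 mm above its underside: middle of the upright diagonal grip bar that joins the legs, at x = y = 65 mm from the square's origin. The bar is 12 thick, 42 high, about 115 long between the legs, runs at 135 deg from the square's x axis and is gripped across, along the 45 deg diagonal; 52 mm free on its heel side, open on the other. Axes as the square's.
- square_tip_x (a point): Outer edge of the free end of the square's x leg: 160 mm along x from its origin, on the outer face, half way up (9 mm). Axes as the square's.
- square_tip_y (a point): The same on the y leg: 160 mm along y from the square's origin, on the outer face, 9 mm up. Axes as the square's.
- felt_mat: Blue felt tool mat fixed on the bench, 220 x 220, 3 thick. Origin: middle of its underside. The square starts on it.
- white_butterfly: White sheet-metal butterfly, 115 wide, 6 high, lying on the bench inside the frame. Origin: its middle, underside. Leave alone.
- blue_butterfly: Blue sheet-metal butterfly, 115 wide, 6 high, lying on the bench beyond the square's place in the corner. Origin: its middle, underside. Leave alone.
- lacquer_tin: Closed metal lacquer tin, 84 across, 100 high, standing on the bench. Origin: middle of its underside. Leave alone.
- brush: Flat paint brush with yellow handle, 210 long, 42 wide, 20 high, lying on the bench along its x axis. Origin: its middle, underside. Leave alone.
There are look-alikes about, which are no part of the job. Of the things that look like the square, take the one that is nearest to the robot's base at the start.

How it is judged:
By the outcome, as a careful person would: the job done as asked, in the order asked, and still so for the second after the job is handed in, with the robot touching nothing.
It also fails if it takes over 72 s, if anything falls off the work surface, if the arm or the gripper's body presses on something with over 40 N, if the wrist force passes 120 N, or if a joint passes its speed limit or range.

## Robot

A 6-joint arm with a two-finger parallel gripper is mounted at the origin on the work surface. World frame = base frame: x ahead of the robot, y to its left, z up, the work surface at z = 0. Lengths are in m, angles in rad, forces in N, time in s.
With the tool pointing down it reaches from about 0.3 to 0.875 m from the base axis. Payload 6.4 kg.
Tool frame: the origin (TCP) lies midway between the tips of the shut fingers; the grasp point (between the pads) lies 19 mm behind it; z points along the fingers, y is the line along which they close (so a half turn about z gives the same grasp; the last joint's range is limited). The gripper opens to 85 mm and grips with 20 to 120 N. Pads are 22 mm wide; open, the fingers measure 114 mm over their backs; the gripper's body (76 mm by 85 mm) begins 54 mm behind the grasp point. The pads swing forward as they close: fully open they stand 13 mm farther back than shut.
Start: joints at [-1.372, 0.181, 1.607, -0, 1.354, -0.206], TCP at [0.226, -0.529, 0.231] pointing down, gripper open.
Joint ranges: [-2.99, 2.99], [-0.89, 2.07], [0.3, 2.58], [-1.14, 4.28], [0, 2.63], [-3.12, 3.12]. Speed limits (rad/s): [2.57, 2.57, 3.01, 3.14, 3.14, 3.14].

## Interface

Orientations are given as a unit quaternion [w, x, y, z].
In Python, from bench import sensors, vision, ctrl gives the robot as it stands.
- The arm moves only by the tool carry_out, never from a script. Its argument "deltas" is text: rows parted by semicolons, each of 7 numbers parted by spaces: the shift along the tool's x, y, z in mm, then the turn, a rotation vector about the tool's x, y, z in rad, then the closure, from 0 (fully open) to 1 (shut). In form: tx ty tz ax ay az claw; .... A call has 1 to 12 rows; each row is the pose to reach, as a shift and turn from the pose commanded when the call began, along the tool's axes at that moment; what a row does not reach only later rows make up. A row lasts 1/8 s, in which the tool goes at most 62.5 mm and 10.7 degrees, less where a joint would pass 70% of its speed; a pose out of reach is approached as far as the arm can. A call with a gripper value outside its range is refused whole. The fingers move at their own pace and stop on an object; the grip force is fixed at half the most. Time passes only in rows, so rows that repeat a pose let the fingers close. It gives the time, the measured TCP pose, the force, the opening and the grip force at its end, in the units of the state.
- sensors.get_obs(): the state, without advancing time (a new reading comes with each control period).
- vision.camera(name): name is "scene" or "top"; returns the picture (400x640x3 uint8, blue, green, red); there is no depth.
- vision.camera_model(name): a dict with "K" (3x3 intrinsics, pixels), "extrinsics" (4x4, takes a point from world to camera coordinates). Camera axes: x right, y down, z forward; pixel columns grow to the right and rows downward; lengths in m; the calibration is good to about 2 mm. A picture is of the moment at which its call begins. camera_model takes no time and is no camera call.
- ctrl.hand_in(): hands the job in; it is judged then, once.
The state is a dict: "time_s": time; "q": joint angles; "dq": joint speeds; "joint_efforts": joint torques, N m; "eef_pos": TCP position; "eef_rot": TCP orientation; "wrist_force": force on the tool from outside, world axes, zero at the start; "torque": the same for the moment, N m; "opening": opening from 0.0 (shut) to 1.0 (fully open); "grasp_force": force on a finger pad.
Only numpy, scipy, OpenCV 4.12 (cv2) and the standard library are available. Lean on these libraries where they do the work, as an engineer would, in place of code of your own. Each camera call takes 0.05 s, during which the arm holds its last target. There are 200 camera calls.

## Working session

There is one attempt and no reset: what is moved stays moved. The work goes in short steps, Python scripts to look and compute and a tool call to move; the robot and the scene stay as the last step left them, time stands still between calls to the robot, and variables do not carry over. Pictures are saved under pics/ and viewed, at most 10 in all, crops included, and the job is handed in when it is done.

Besides the shell and the picture viewer there is one more tool, called after ">>>" in YAML: its name, and indented under it one key for each argument. carry_out: Moves the arm, as the interface text tells. Its arguments: {"type":"object","properties":{"deltas":{"type":"string"}},"required":["deltas"]}

```bash
mkdir -p pics; ls
python3 - <<'E'
from bench import sensors, vision, ctrl
import cv2,numpy as np
print(sensors.get_obs())
for n in("scene","top"):
    im=vision.camera(n); cv2.imwrite(f"pics/{n}0.png",im)
    m=vision.camera_model(n); print(n,np.round(m["K"],1).tolist(),np.round(m["extrinsics"],4).tolist())
E
```

```text
pics
{'time_s': 0.0, 'q': array([-1.37230575e+00,  1.81531528e-01,  1.60801816e+00,  3.15626037e-06,
        1.35380383e+00, -2.06291305e-01]), 'dq': array([-4.71803483e-05, -1.21450306e-03,  5.62728572e-04,  3.20254239e-04,
        2.72640354e-04, -1.00832928e-03]), 'joint_efforts': array([ 4.82793203e-04, -4.44869292e+01, -3.51337230e+01, -3.61962066e-04,
        9.09741124e-03,  1.14003441e-05]), 'eef_pos': array([ 0.22635472, -0.5279652 ,  0.2303846 ]), 'eef_rot': array([-8.80419504e-04,  9.79588460e-01,  2.01011628e-01,  4.97480923e-06]), 'wrist_force': array([-0.26090821, -0.23573864,  0.37975291]), 'torque': array([ 0.02227149, -0.00751015,  0.04019005]), 'grasp_force': 0.0, 'opening': 0.9989373077603113}
scene [[364.5, 0.0, 317.1], [0.0, 364.5, 193.1], [0.0, 0.0, 1.0]] [[-0.5704, 0.8211, -0.0185, 0.2667], [0.5929, 0.3961, -0.7012, -0.3122], [-0.5684, -0.411, -0.7128, 1.6291], [0.0, 0.0, 0.0, 1.0]]
top [[505.9, 0.0, 307.6], [0.0, 505.9, 199.9], [0.0, 0.0, 1.0]] [[-0.013, -0.9999, -0.0023, 0.0791], [-0.9925, 0.0132, -0.1212, 0.5632], [0.1212, 0.0007, -0.9926, 1.3824], [0.0, 0.0, 0.0, 1.0]]
```

View pics/top0.png

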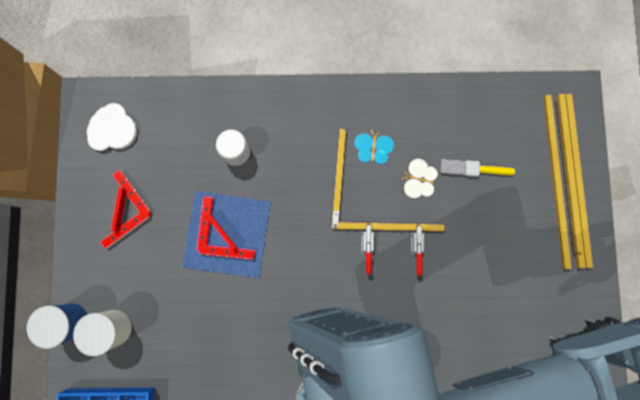

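View pics/scene0.png

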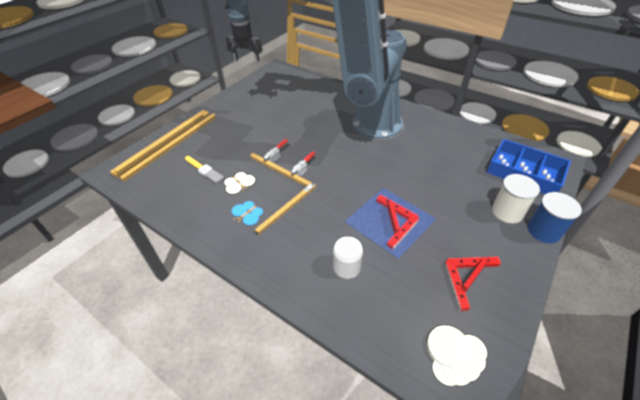

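Candidates for the square: red L on the blue mat (top ~225,235) and a red L on the bare bench (top ~125,210). The base projects to about (336,406), so the one on the mat is nearer, and the task also places it on the mat. Its x leg points right and its y leg up, much like the frame, whose corner is at about (340,225). The arm is clear of everything.

```bash
cat > h.py <<'E'
from bench import sensors, vision, ctrl
import cv2,numpy as np
from scipy.spatial.transform import Rotation as R
S=4
def cast(n,uv,z):
    m=vision.camera_model(n);K=m["K"];E=np.array(m["extrinsics"]);C=-E[:3,:3].T@E[:3,3]
    uv=np.atleast_2d(uv).astype(float)
    d=(E[:3,:3].T@np.linalg.inv(K)@np.c_[uv,np.ones(len(uv))].T).T
    return C[:2]+d[:,:2]*((z-C[2])/d[:,2])[:,None]
def masks(im):
    b,g,r=[c.astype(float) for c in cv2.split(cv2.resize(im,None,fx=S,fy=S,interpolation=cv2.INTER_CUBIC))]
    return dict(red=(r-np.maximum(g,b)>75),gold=(np.minimum(r,g)-b>45),blue=(b-r>25)&(g<140))
def edge(mask,lo,hi,axis,sel,o0,o1,z):
    """along image axis (0=cols,1=rows) lo..hi; sel=min/max of other coord within o0..o1; fit line on plane z"""
    p=[]
    for i in range(int(lo*S),int(hi*S)):
        v=np.flatnonzero(mask[int(o0*S):int(o1*S),i] if axis==0 else mask[i,int(o0*S):int(o1*S)])
        if len(v):
            e=(v.min()-.5 if sel=='min' else v.max()+.5)+int(o0*S)
            p.append(((i+.5)/S-.5,(e+.5)/S-.5) if axis==0 else ((e+.5)/S-.5,(i+.5)/S-.5))
    w=cast("top",p,z); l=cv2.fitLine((w*1000).astype(np.float32),cv2.DIST_HUBER,0,.01,.01).ravel()
    return l[2:]/1000,l[:2],w
def meet(a,b):
    s=np.linalg.solve(np.c_[a[1],-b[1]],b[0]-a[0]);return a[0]+s[0]*a[1]
def ang(l,ref):
    d=l[1]*np.sign(l[1]@np.array(ref));return np.degrees(np.arctan2(d[1],d[0]))
E
python3 - <<'E'
from h import *
im=cv2.imread("pics/top0.png");M=masks(im)
fx=edge(M['gold'],350,440,0,'min',215,240,.018); sy=edge(M['gold'],135,208,1,'max',325,352,.018)
c=meet(fx,sy);print("frame corner(lean)",c,"fixed ang",ang(fx,(0,-1)),"side ang",ang(sy,(1,0)))
qx=edge(M['red'],214,250,0,'max',190,270,.021); qy=edge(M['red'],204,240,1,'min',190,270,.021)
o=meet(qx,qy);print("square o",o,ang(qx,(0,-1)),ang(qy,(1,0)))
for l in(fx,sy,qx,qy):print("ends",l[2][0],l[2][-1], "res",np.abs((l[2]-l[0])@np.array([-l[1][1],l[1][0]])).mean())
cs,_=cv2.findContours((M['blue'][180*S:285*S,175*S:280*S]|M['red'][180*S:285*S,175*S:280*S]).astype(np.uint8),0,1)
k=max(cs,key=cv2.contourArea);b=cv2.boxPoints(cv2.minAreaRect(k))
b=(b+.5)/S-.5+[175,180];w=cast("top",b,.003);print("mat",w.mean(0),w.tolist())
cv2.imwrite("pics/crop.png",np.hstack([cv2.resize(im[180:285,175:280],None,fx=3.7,fy=3.7),cv2.resize(im[120:285,320:485],(388,388))]))
E
```

```text
frame corner(lean) [ 0.5030697  -0.01411177] fixed ang -92.00785458716972 side ang -5.73481656738528
square o [0.42014673 0.38562173] -96.57004542226989 -6.766138092949584
ends [ 0.50176988 -0.04596598] [ 0.4928028  -0.29841535] res 0.0003015358713968837
ends [ 0.75386098 -0.03919019] [ 0.54357693 -0.01830027] res 0.0002657044603228355
ends [0.41425672 0.33591101] [0.40325335 0.23609731] res 0.00022050563398236318
ends [0.55904628 0.36944083] [0.45837    0.38081996] res 0.00019653404840248322
mat [0.47463186 0.30468755] [[0.38123791411142605, 0.43091635700243347], [0.6044322072041004, 0.400732711702095], [0.5673308050945471, 0.17642663102278178], [0.34552651115385347, 0.2106745061666193]]
```

View pics/crop.png

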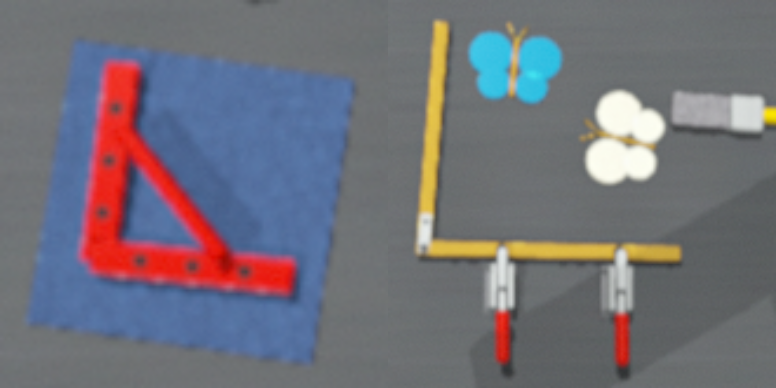

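Crop: the red L lies on the blue mat, heel at lower left, bar from lower right to upper left. The side rail leans about 3.7° and the screw plate is at the corner. This is the right square. Next I work out the first reach.

```bash
cat >> h.py <<'E'
CF=np.array([.5031,-.0136]);YF=-92.0
def ax(y):
    y=np.radians(y);return np.array([np.cos(y),np.sin(y)]),np.array([-np.sin(y),np.cos(y)])
def toF(p): X,Y=ax(YF);p=np.atleast_2d(p)-CF;return np.c_[p@X,p@Y]*1000
def go(p,yaw=None):
    o=sensors.get_obs();q=o["eef_rot"];r=R.from_quat([q[1],q[2],q[3],q[0]]);D=r.inv()
    print("t",round(o["time_s"],2),"pos",np.round(o["eef_pos"],4),"yawy",np.degrees(np.arctan2(*r.as_matrix()[[1,0],1])).round(2))
    print("shift mm",np.round(D.apply(np.array(p)-o["eef_pos"])*1000,1))
    if yaw is not None:
        a=np.radians(yaw);y=np.array([np.cos(a),np.sin(a),0]);z=np.array([0,0,-1.]);t=R.from_matrix(np.c_[np.cross(y,z),y,z])
        print("rot",np.round((D*t).as_rotvec(),4))
E
python3 - <<'E'
from h import *
im=cv2.imread("pics/top0.png").astype(int)
for n,m,(a,b,c,d) in(("blue",(im[...,0]-im[...,2]>80),(125,170,350,400)),("white",im.min(2)>180,(150,205,395,442))):
    v,u=np.nonzero(m[a:b,c:d]);f=toF(cast("top",np.c_[u+c,v+a],.006));print(n,f.min(0),f.max(0))
    if n=="blue":
        for y in range(140,190,8):
            s=f[(f[:,1]>y)&(f[:,1]<y+8)];print(y,s[:,0].min() if len(s) else None)
go([.4772,.3135,.15],-51.65)
E
```

```text
blue [ 43.26256875 172.90280628] [156.19127654 257.78246438]
140 None
148 None
156 None
164 None
172 66.92335729359608
180 58.192848880461014
188 55.2219565023519
white [187.84689019  76.15447151] [282.67772752 187.22874927]
t 0.1 pos [ 0.2264 -0.528   0.2305] yawy -66.81
shift mm [ 562.  -674.6   81.7]
rot [-0.0015 -0.0005 -0.2645]
```

>>> carry_out:
  deltas: "52 -62 0 0 0 -0.02 0.5; 103 -124 0 0 0 -0.04 0.5; 155 -186 0 0 0 -0.06 0.5; 207 -248 0 0 0 -0.09 0.5; 258 -310 0 0 0 -0.11 0.5; 310 -372 0 0 0 -0.13 0.5; 362 -434 0 0 0 -0.16 0.5; 414 -496 0 0 0 -0.19 0.5; 465 -558 10 0 0 -0.22 0.5; 517 -620 40 0 0 -0.25 0.5; 562 -674.5 80 0 0 -0.2645 0.5; 562 -674.5 80 0 0 -0.2645 0.5"

```text
time_s: 1.6
eef_pos: [0.4397, 0.1876, 0.1864]
eef_rot: [0.0, 0.944, 0.329, 0.0]
wrist_force: [0.3, -1.5, 0.2]
opening: 0.499
grasp_force: 0.0
```

>>> carry_out:
  deltas: "0 0 0 0 0 0 0.5; 0 0 0 0 0 0 0.5; 0 0 0 0 0 0 0.5; 0 0 0 0 0 0 0.5; 0 0 0 0 0 0 0.5; 0 0 0 0 0 0 0.5"

```text
time_s: 2.35
eef_pos: [0.4397, 0.1849, 0.1871]
eef_rot: [0.0, 0.945, 0.328, 0.0]
wrist_force: [0.2, 0.1, 0.6]
opening: 0.503
grasp_force: 0.0
```

Run:
```python
from h import *
go([.4772,.3135,.080],-51.65);print(sensors.get_obs()["opening"])
im=vision.camera("scene");cv2.imwrite("pics/s1.png",cv2.resize(im[130:300,290:460],None,fx=3.5,fy=3.5))
```

```text
t 2.35 pos [0.4397 0.1849 0.1871] yawy -51.7
shift mm [109.1 -77.7 107.1]
rot [ 0.0002 -0.0005 -0.0009]
0.5026457335191051
```

View pics/s1.png

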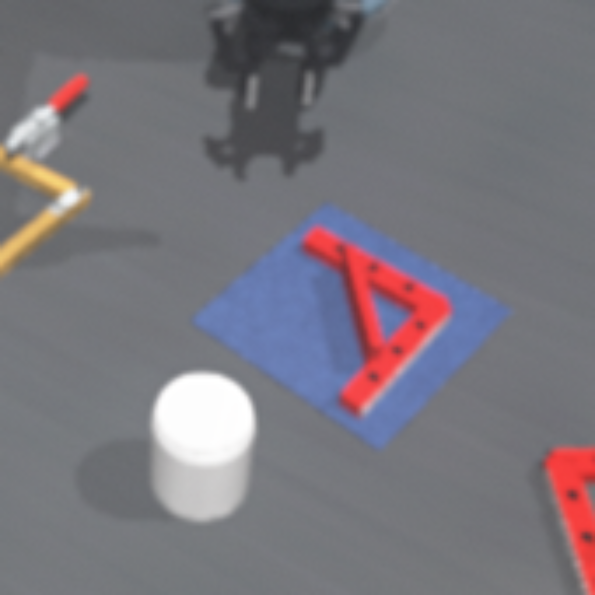

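The gripper is short of the mat, with the square and tin clear of it. I'll move over the bar and descend.

>>> carry_out:
  deltas: "36 -26 30 0 0 0 0.5; 72 -52 60 0 0 0 0.5; 109 -78 90 0 0 0 0.5; 109 -78 107 0 0 0 0.5; 109 -78 107 0 0 0 0.5; 109 -78 107 0 0 0 0.5; 109 -78 107 0 0 0 0.5; 109 -78 107 0 0 0 0.5"

```text
time_s: 3.4
eef_pos: [0.4773, 0.3139, 0.081]
eef_rot: [-0.0, 0.945, 0.328, 0.001]
wrist_force: [-0.4, 0.1, -0.3]
opening: 0.5
grasp_force: 0.0
```

Run:
```python
from h import *
go([.4772,.3135,.017],-51.65)
```

```text
t 3.4 pos [0.4773 0.3139 0.081 ] yawy -51.7
shift mm [-0.4  0.2 64. ]
rot [ 0.0005 -0.0018 -0.0008]
```

>>> carry_out:
  deltas: "0 0 25 0 0 0 0.5; 0 0 50 0 0 0 0.5; 0 0 64 0 0 0 0.5; 0 0 64 0 0 0 0.5; 0 0 64 0 0 0 0.7; 0 0 64 0 0 0 0.8; 0 0 64 0 0 0 0.9; 0 0 64 0 0 0 1; 0 0 64 0 0 0 1; 0 0 64 0 0 0 1; 0 0 64 0 0 0 1; 0 0 64 0 0 0 1"

```text
time_s: 4.9
eef_pos: [0.4777, 0.3144, 0.0171]
eef_rot: [0.0, 0.945, 0.328, 0.001]
wrist_force: [-0.2, -2.2, 6.6]
opening: 0.126
grasp_force: 59.8
```

Run:
```python
from h import *
go([.4772,.3135,.017],-51.65);print(sensors.get_obs())
```

```text
t 4.9 pos [0.4777 0.3144 0.0171] yawy -51.65
shift mm [-1.   0.3  0.1]
rot [ 0.001  -0.0021  0.    ]
{'time_s': 4.9, 'q': array([ 3.74702314e-01,  4.54598796e-01,  1.74311776e+00, -3.80532272e-04,
        9.41564942e-01,  1.27636645e+00]), 'dq': array([ 0.00051619, -0.00101083, -0.00037667,  0.00160129, -0.00017662,
       -0.00037834]), 'joint_efforts': array([ 8.68291743e-01, -4.60404682e+01, -2.46868569e+01,  3.94423865e-01,
       -1.63406264e-01,  4.01794343e-03]), 'eef_pos': array([0.47774525, 0.31436631, 0.01712173]), 'eef_rot': array([1.07463613e-04, 9.44515517e-01, 3.28464731e-01, 1.16082487e-03]), 'wrist_force': array([-0.17356255, -2.22333052,  6.62307912]), 'torque': array([-0.24369176, -0.01493515,  0.01918582]), 'grasp_force': 59.77520763874054, 'opening': 0.12567747683706296}
```

>>> carry_out:
  deltas: "0 0 -20 0 0 0 1; 0 0 -50 0 0 0 1; 0 0 -73 0 0 0 1; 0 0 -73 0 0 0 1; 0 0 -73 0 0 0 1; 0 0 -73 0 0 0 1"

```text
time_s: 5.65
eef_pos: [0.4754, 0.3137, 0.0874]
eef_rot: [0.0, 0.945, 0.328, -0.001]
wrist_force: [-0.4, 0.4, -4.8]
opening: 0.13
grasp_force: 59.0
```

Run:
```python
from h import *
X,Y=ax(YF);p=CF+.087*X+.077*Y;print(sensors.get_obs()["wrist_force"],sensors.get_obs()["torque"],p)
go([*p,.09],YF+45)
```

```text
[-0.38297095  0.37249083 -4.80454245] [-0.06517274 -0.05608105 -0.0103332 ] [ 0.57701684 -0.10323426]
t 5.65 pos [0.4754 0.3137 0.0874] yawy -51.65
shift mm [-179.   390.    -2.5]
rot [-0.001   0.0027 -0.0812]
```

>>> carry_out:
  deltas: "-18 39 0 0 0 -0.01 1; -36 78 0 0 0 -0.02 1; -54 117 -2 0 0 -0.03 1; -72 156 -2 0 0 -0.04 1; -90 195 -2 0 0 -0.05 1; -108 234 -2 0 0 -0.06 1; -126 273 -2 0 0 -0.07 1; -144 312 -2 0 0 -0.075 1; -162 351 -2 0 0.002 -0.08 1; -174 378 -2 0 0.002 -0.081 1; -179 390 -2 0 0.002 -0.081 1; -179 390 -2 0 0.002 -0.081 1"

```text
time_s: 7.15
eef_pos: [0.5778, -0.1029, 0.0901]
eef_rot: [-0.001, 0.931, 0.366, 0.001]
wrist_force: [0.1, 0.1, -3.9]
opening: 0.131
grasp_force: 59.5
```

>>> carry_out:
  deltas: "0 0 0 0 0 0 1; 0 0 0 0 0 0 1; 0 0 0 0 0 0 1; 0 0 0 0 0 0 1"

```text
time_s: 7.65
eef_pos: [0.5782, -0.1024, 0.0909]
eef_rot: [-0.0, 0.93, 0.367, 0.001]
wrist_force: [-0.4, 0.9, -4.1]
opening: 0.128
grasp_force: 59.5
```

Run:
```python
from h import *
X,Y=ax(YF);p=CF+.087*X+.077*Y;o=sensors.get_obs();print(o["wrist_force"])
go([*p,.09],YF+45)
im=vision.camera("top");cv2.imwrite("pics/t2.png",cv2.resize(im[110:260,310:460],None,fx=4,fy=4));cv2.imwrite("pics/t2full.png",im)
```

```text
[-0.41447496  0.88618589 -4.12623829]
t 7.65 pos [ 0.5782 -0.1024  0.0909] yawy -46.97
shift mm [-1.5 -0.2  0.9]
rot [ 0.0002 -0.002   0.0005]
```

View pics/t2.png

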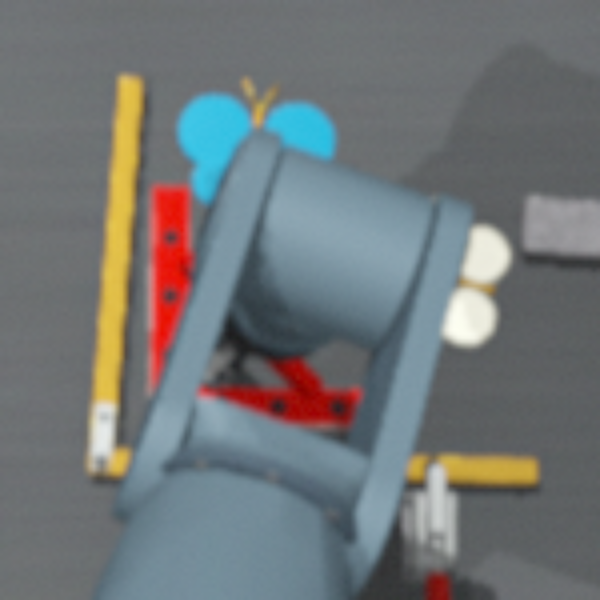

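The held square hangs over the corner, with its y leg's outer edge at about crop x 150 and its x leg's lower edge at about crop y 420. Both are clear of the rails, so I measure them in the hand.

Run:
```python
from h import *
im=cv2.imread("pics/t2full.png");M=masks(im);z=.0948
qy=edge(M['red'],160,200,1,'min',340,360,z); qx=edge(M['red'],372,395,0,'max',200,220,z)
o=meet(qx,qy);print("o",o,toF(o),ang(qx,(0,-1)),ang(qy,(1,0)))
for l in(qx,qy):print(l[2][0],l[2][-1],np.abs((l[2]-l[0])@np.array([-l[1][1],l[1][0]])).mean())
X,Y=ax(-2-90);print("grip",o+.065*(X+Y), "tcp",sensors.get_obs()["eef_pos"])
v,u=np.nonzero(M['red'][150*S:165*S,340*S:365*S]);print("tip row",v.min()/S+150, toF(cast("top",[350,v.min()/S+150],z)))
```

```text
o [ 0.53816134 -0.03428753] [[19.45130934 35.7619635 ]] -103.35420578187961 -1.2889526980310304
[ 0.52387518 -0.09909958] [ 0.51167969 -0.15947473] 0.001994770959134627
[ 0.66504407 -0.03781895] [ 0.55670277 -0.03470472] 0.0001804073862716798
grip [ 0.60085327 -0.10151641] tcp [ 0.5782079  -0.10248983  0.0909224 ]
tip row 156.25 [[ 25.2051988  172.13363915]]
```

>>> carry_out:
  deltas: "0 0 25 0 0 0 1; 0 0 50 0 0 0 1; 0 0 65 0 0 0 1; 0 0 70 0 0 0 1; 0 0 74 0 0 0 1; 0 0 76 0 0 0 1; 0 0 76 0 0 0 1; 0 0 76 0 0 0 1; 0 0 76 0 0 0 1; 0 0 76 0 0 0 1"

```text
time_s: 8.95
eef_pos: [0.5784, -0.1027, 0.015]
eef_rot: [-0.0, 0.93, 0.366, 0.001]
wrist_force: [0.4, 0.4, -4.2]
opening: 0.134
grasp_force: 59.4
```

```bash
cat >> h.py <<'E'
def st():
    o=sensors.get_obs();X,Y=ax(YF);f=o["wrist_force"];q=o["eef_rot"];r=R.from_quat([q[1],q[2],q[3],q[0]])
    print("t",round(o["time_s"],2),"tcpF",np.round(toF(o["eef_pos"][:2])-65,2),"z",round(o["eef_pos"][2]*1e3,2),"yaw-ideal deg",round(np.degrees(np.arctan2(*r.as_matrix()[[1,0],1]))-YF-45,2),
    "FxF",round(f[:2]@X,1),"FyF",round(f[:2]@Y,1),"Fz",round(f[2],1),"T",np.round(o["torque"],2),"grip",round(o["grasp_force"],1))
def fr(dx,dy,yaw=0):
    """frame shift mm -> tool shift"""
    o=sensors.get_obs();q=o["eef_rot"];r=R.from_quat([q[1],q[2],q[3],q[0]]);X,Y=ax(YF)
    print(np.round(r.inv().apply([*(X*dx+Y*dy),0]),2))
E
python3 - <<'E'
from h import *
st();fr(1,0);fr(0,1)
im=vision.camera("scene");cv2.imwrite("pics/s3.png",cv2.resize(im[130:250,210:360],None,fx=5,fy=5))
E
```

```text
t 8.95 tcpF [[21.43 13.34]] z 14.98 yaw-ideal deg -0.01 FxF -0.4 FyF 0.4 Fz -4.2 T [ 0.    0.03 -0.04] grip 59.4
[-0.71  0.71 -0.  ]
[0.71 0.71 0.  ]
```

View pics/s3.png

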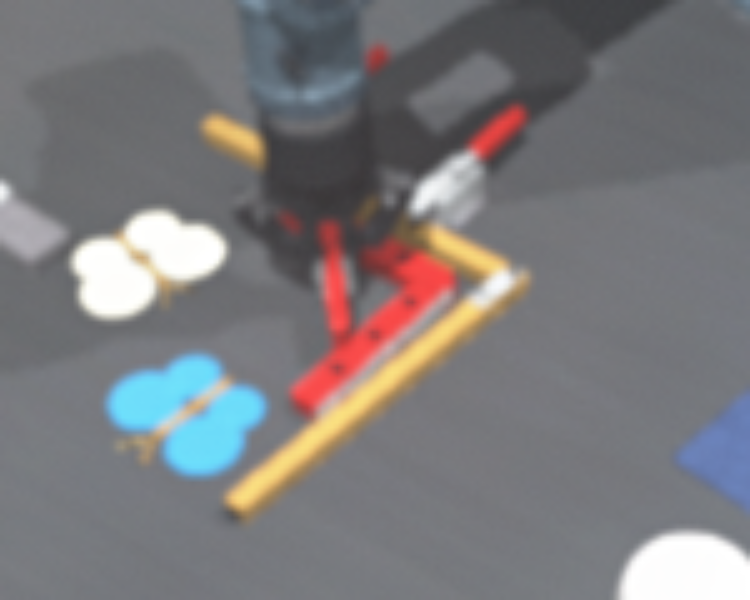

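The square is inside the frame just above the bench, clear of both rails and butterflies. I'll approach the fixed rail first.

>>> carry_out:
  deltas: "-2 -2 0 0 0 0 1; -4 -4 0 0 0 0 1; -6 -6 0 0 0 0 1; -7 -7 0 0 0 0 1; -7 -7 0 0 0 0 1; -7 -7 0 0 0 0 1"

```text
time_s: 9.75
eef_pos: [0.5685, -0.1024, 0.0149]
eef_rot: [-0.0, 0.93, 0.366, 0.001]
wrist_force: [-0.1, -0.5, -4.5]
opening: 0.13
grasp_force: 59.5
```

```bash
python3 -c "
from h import *
st()"
```

```text
t 9.75 tcpF [[21.43  3.48]] z 14.88 yaw-ideal deg -0.01 FxF 0.5 FyF -0.1 Fz -4.5 T [-0.05 -0.08  0.03] grip 59.5
```

>>> carry_out:
  deltas: "-0.4 -0.4 0 0 0 0 1; -0.7 -0.7 0 0 0 0 1; -0.7 -0.7 0 0 0 0 1"

```text
time_s: 10.12
eef_pos: [0.5674, -0.1023, 0.0148]
eef_rot: [-0.0, 0.93, 0.366, 0.001]
wrist_force: [0.4, 0.1, -4.3]
opening: 0.127
grasp_force: 59.5
```

```bash
python3 -c "
from h import *
st()"
```

```text
t 10.12 tcpF [[21.38  2.34]] z 14.81 yaw-ideal deg -0.01 FxF -0.1 FyF 0.4 Fz -4.3 T [-0.04 -0.03 -0.05] grip 59.5
```

>>> carry_out:
  deltas: "-0.4 -0.4 0 0 0 0 1; -0.7 -0.7 0 0 0 0 1; -0.7 -0.7 0 0 0 0 1"

```text
time_s: 10.5
eef_pos: [0.5664, -0.1023, 0.0148]
eef_rot: [-0.0, 0.93, 0.366, 0.001]
wrist_force: [0.6, 0.1, -4.3]
opening: 0.135
grasp_force: 59.5
```

>>> carry_out:
  deltas: "-0.3 -0.3 0 0 0 0 1; -0.5 -0.5 0 0 0 0 1; -0.5 -0.5 0 0 0 0 1"

```text
time_s: 10.88
eef_pos: [0.5657, -0.1022, 0.0148]
eef_rot: [-0.0, 0.93, 0.366, 0.001]
wrist_force: [-0.7, 0.7, -4.1]
opening: 0.128
grasp_force: 59.5
```

>>> carry_out:
  deltas: "-0.3 -0.3 0 0 0 0 1; -0.5 -0.5 0 0 0 0 1; -0.5 -0.5 0 0 0 0 1"

```text
time_s: 11.25
eef_pos: [0.565, -0.1022, 0.0148]
eef_rot: [-0.0, 0.93, 0.366, 0.001]
wrist_force: [0.4, 0.7, -4.6]
opening: 0.131
grasp_force: 59.5
```

>>> carry_out:
  deltas: "-0.3 -0.3 0 0 0 0 1; -0.5 -0.5 0 0 0 0 1; -0.5 -0.5 0 0 0 0 1"

```text
time_s: 11.62
eef_pos: [0.5646, -0.1022, 0.015]
eef_rot: [-0.0, 0.93, 0.366, 0.001]
wrist_force: [0.7, 0.2, -5.0]
opening: 0.125
grasp_force: 59.4
```

>>> carry_out:
  deltas: "-0.3 -0.3 0 0 0 0 1; -0.5 -0.5 0 0 0 0 1; -0.5 -0.5 0 0 0 0 1"

```text
time_s: 12.0
eef_pos: [0.5645, -0.1022, 0.0152]
eef_rot: [0.0, 0.93, 0.366, 0.002]
wrist_force: [4.3, 1.1, -7.4]
opening: 0.128
grasp_force: 59.2
```

```bash
python3 -c "
from h import *
st()"
```

```text
t 12.0 tcpF [[21.43 -0.5 ]] z 15.17 yaw-ideal deg -0.02 FxF -1.2 FyF 4.3 Fz -7.4 T [ 0.14 -1.02  0.03] grip 59.2
```

>>> carry_out:
  deltas: "-0.2 -0.2 0 0 0 0 1; -0.3 -0.3 0 0 0 0 1; 1 -1.7 0 0 0 0 1; 2.4 -3.1 0 0 0 0 1; 3.7 -4.4 0 0 0 0 1; 5 -5.7 0 0 0 0 1; 5 -5.7 0 0 0 0 1; 5 -5.7 0 0 0 0 1"

```text
time_s: 13.0
eef_pos: [0.5648, -0.0956, 0.0157]
eef_rot: [0.001, 0.93, 0.366, 0.002]
wrist_force: [4.4, -1.3, -4.3]
opening: 0.132
grasp_force: 59.5
```

```bash
python3 -c "
from h import *
st()"
```

```text
t 13.0 tcpF [[14.79 -0.49]] z 15.69 yaw-ideal deg -0.02 FxF 1.1 FyF 4.4 Fz -4.3 T [-0.35 -0.95  0.04] grip 59.5
```

>>> carry_out:
  deltas: "-0.3 -0.3 0.5 0 0 0 1; 0.4 -1 0.8 0 0 0 1; 1.1 -1.7 0.8 0 0 0 1; 1.8 -2.4 0.8 0 0 0 1; 2.5 -3.1 0.8 0 0 0 1; 2.5 -3.1 0.8 0 0 0 1"

```text
time_s: 13.75
eef_pos: [0.5649, -0.0919, 0.0151]
eef_rot: [0.001, 0.93, 0.366, 0.002]
wrist_force: [5.7, -2.6, -4.9]
opening: 0.13
grasp_force: 59.5
```

```bash
python3 -c "
from h import *
st()"
```

```text
t 13.75 tcpF [[11.14 -0.47]] z 15.12 yaw-ideal deg -0.01 FxF 2.4 FyF 5.7 Fz -4.9 T [-0.53 -0.94  0.07] grip 59.5
```

>>> carry_out:
  deltas: "-0.3 -0.3 0 0 0 0 1; 0.2 -0.8 0 0 0 0 1; 0.7 -1.3 0 0 0 0 1; 1.2 -1.8 0 0 0 0 1; 1.7 -2.3 0 0 0 0 1; 1.7 -2.3 0 0 0 0 1"

```text
time_s: 14.5
eef_pos: [0.565, -0.0902, 0.0154]
eef_rot: [0.002, 0.93, 0.366, 0.002]
wrist_force: [5.2, -6.2, -4.5]
opening: 0.129
grasp_force: 59.5
```

```bash
python3 -c "
from h import *
st()"
```

```text
t 14.5 tcpF [[ 9.38 -0.42]] z 15.43 yaw-ideal deg -0.02 FxF 6.0 FyF 5.5 Fz -4.5 T [-1.19 -0.97 -0.03] grip 59.5
```

>>> carry_out:
  deltas: "-0.3 -0.3 0 0 0 0 1; 0.2 -0.8 0 0 0 0 1; 0.9 -1.5 0 0 0 0 1; 1.6 -2.2 0 0 0 0 1; 2.3 -2.9 0 0 0 0 1; 2.3 -2.9 0 0 0 0 1"

```text
time_s: 15.25
eef_pos: [0.5652, -0.0867, 0.0156]
eef_rot: [0.003, 0.93, 0.366, 0.003]
wrist_force: [6.4, -6.6, -4.3]
opening: 0.124
grasp_force: 59.5
```

```bash
python3 -c "
from h import *
st()"
```

```text
t 15.25 tcpF [[ 5.85 -0.42]] z 15.58 yaw-ideal deg -0.02 FxF 6.4 FyF 6.6 Fz -4.3 T [-1.29 -1.09 -0.04] grip 59.5
```

>>> carry_out:
  deltas: "-0.2 -0.2 0 0 0 0 1; 0.3 -0.7 0 0 0 0 1; 0.8 -1.2 0 0 0 0 1; 1.3 -1.7 0 0 0 0 1; 1.8 -2.2 0 0 0 0 1; 1.8 -2.2 0 0 0 0 1"

```text
time_s: 16.0
eef_pos: [0.5652, -0.084, 0.0157]
eef_rot: [0.003, 0.93, 0.366, 0.003]
wrist_force: [6.8, -7.8, -5.4]
opening: 0.129
grasp_force: 59.5
```

```bash
python3 -c "
from h import *
st();go([.565,-.08,.015],-47)"
```

```text
t 16.0 tcpF [[ 3.17 -0.49]] z 15.67 yaw-ideal deg -0.02 FxF 7.6 FyF 7.0 Fz -5.4 T [-1.32 -1.22  0.  ] grip 59.5
t 16.0 pos [ 0.5652 -0.084   0.0157] yawy -47.02
shift mm [ 2.6 -3.   0.7]
rot [ 0.0076 -0.0035 -0.0004]
```

>>> carry_out:
  deltas: "0 0 0.3 0.003 -0.001 0 1; 0.4 -0.4 0.5 0.006 -0.003 0 1; 0.8 -0.8 0.5 0.006 -0.003 0 1; 1.1 -1.1 0.5 0.006 -0.003 0 1; 1.1 -1.1 0.5 0.006 -0.003 0 1"

```text
time_s: 16.62
eef_pos: [0.5653, -0.0823, 0.0154]
eef_rot: [0.001, 0.931, 0.366, 0.001]
wrist_force: [5.5, -6.6, -3.0]
opening: 0.129
grasp_force: 59.9
```

```bash
python3 -c "
from h import *
st()"
```

```text
t 16.62 tcpF [[ 1.52 -0.48]] z 15.42 yaw-ideal deg -0.03 FxF 6.4 FyF 5.7 Fz -3.0 T [-1.12 -1.21 -0.03] grip 59.9
```

>>> carry_out:
  deltas: "-0.2 -0.2 0 0 0 0 1; 0.2 -0.6 0 0 0 0 1; 0.5 -0.9 0 0 0 0 1; 0.5 -0.9 0 0 0 0 1"

```text
time_s: 17.12
eef_pos: [0.5653, -0.0814, 0.0155]
eef_rot: [0.001, 0.931, 0.366, 0.001]
wrist_force: [6.5, -5.6, -4.3]
opening: 0.126
grasp_force: 59.8
```

>>> carry_out:
  deltas: "0.3 -0.3 0 0 0 0 1; 0.6 -0.6 0 0 0 0 1; 0.6 -0.6 0 0 0 0 1"

```text
time_s: 17.5
eef_pos: [0.5654, -0.0806, 0.0155]
eef_rot: [0.001, 0.931, 0.366, 0.001]
wrist_force: [6.2, -6.2, -3.9]
opening: 0.128
grasp_force: 59.8
```

```bash
python3 -c "
from h import *
st()"
```

```text
t 17.5 tcpF [[-0.19 -0.44]] z 15.47 yaw-ideal deg -0.03 FxF 6.0 FyF 6.4 Fz -3.9 T [-1.19 -1.3  -0.13] grip 59.8
```

>>> carry_out:
  deltas: "0.2 -0.4 0 0 0 0 1; 0.4 -0.7 0 0 0 0 1; 0.4 -0.7 0 0 0 0 1"

```text
time_s: 17.88
eef_pos: [0.5654, -0.0804, 0.0155]
eef_rot: [0.001, 0.93, 0.366, 0.001]
wrist_force: [7.6, -8.1, -4.7]
opening: 0.128
grasp_force: 59.6
```

>>> carry_out:
  deltas: "0.2 -0.4 0 0 0 0 1; 0.4 -0.7 0 0 0 0 1; 0.4 -0.7 0 0 0 0 1"

```text
time_s: 18.25
eef_pos: [0.5654, -0.0803, 0.0156]
eef_rot: [0.002, 0.931, 0.366, 0.001]
wrist_force: [7.4, -12.4, -5.2]
opening: 0.127
grasp_force: 59.5
```

```bash
python3 -c "
from h import *
st()"
```

```text
t 18.25 tcpF [[-0.52 -0.45]] z 15.58 yaw-ideal deg -0.03 FxF 12.2 FyF 7.9 Fz -5.2 T [-1.97 -1.33  0.03] grip 59.5
```

>>> carry_out:
  deltas: "-0.3 -0.2 0 0 0 0 1; -0.5 -0.4 0 0 0 0 1; -0.5 -0.4 0 0 0 0 1; -0.5 -0.4 0 0 0 0 1"

```text
time_s: 18.75
eef_pos: [0.5653, -0.0802, 0.0156]
eef_rot: [0.002, 0.931, 0.366, 0.001]
wrist_force: [9.1, -10.6, -7.6]
opening: 0.129
grasp_force: 59.3
```

Run:
```python
from h import *
st();go([.565,-.08,.015],-47)
im=vision.camera("top");cv2.imwrite("pics/t4.png",cv2.resize(im[120:240,325:445],None,fx=5,fy=5))
M=masks(im);sy=edge(M['gold'],130,208,1,'min',325,352,.018);fx=edge(M['gold'],410,440,0,'min',215,240,.018);print(ang(sy,(1,0)),ang(fx,(0,-1)))
sy=edge(M['gold'],130,150,1,'max',325,352,.018);print(toF(sy[2]).mean(0))
```

```text
t 18.75 tcpF [[-0.58 -0.49]] z 15.65 yaw-ideal deg -0.03 FxF 10.2 FyF 9.5 Fz -7.6 T [-1.84 -1.75 -0.01] grip 59.3
t 18.75 pos [ 0.5653 -0.0802  0.0156] yawy -47.03
shift mm [-0.1 -0.4  0.6]
rot [ 0.0049 -0.0013 -0.0005]
-1.9691818102615704 -91.66961682539096
[ -0.25090412 236.81442964]
```

View pics/t4.png

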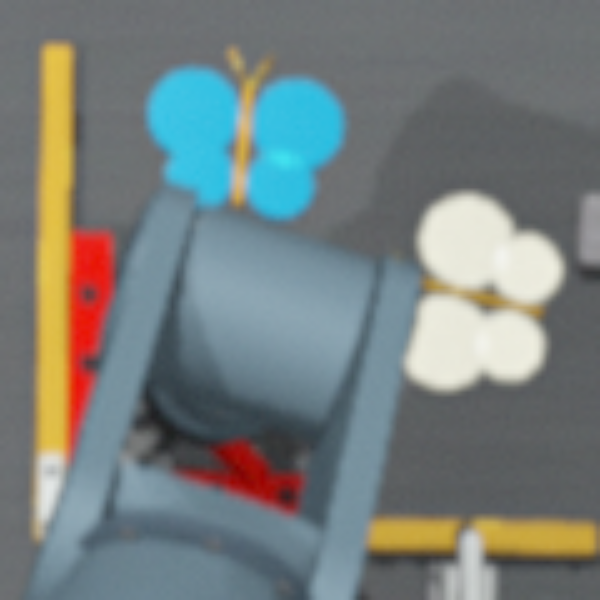

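The red leg lies against the side rail (crop x≈75) with no gap, and the rail now measures -1.97° against -2.0° for square. I'll bring both forces up slightly and hold.

>>> carry_out:
  deltas: "-0.2 -0.3 0.3 0.003 -0.001 0 1; -0.2 -0.5 0.3 0.003 -0.001 0 1; -0.2 -0.5 0.3 0.003 -0.001 0 1; -0.2 -0.5 0.3 0.003 -0.001 0 1"

```text
time_s: 19.3
eef_pos: [0.5653, -0.0802, 0.0156]
eef_rot: [0.001, 0.931, 0.366, 0.001]
wrist_force: [9.7, -10.7, -5.8]
opening: 0.13
grasp_force: 59.5
```

```bash
python3 -c "
from h import *
st()"
```

```text
t 19.3 tcpF [[-0.61 -0.54]] z 15.64 yaw-ideal deg -0.03 FxF 10.4 FyF 10.1 Fz -5.8 T [-1.93 -1.83 -0.03] grip 59.5
```

>>> carry_out:
  deltas: "0 -0.1 0.4 0 0 0 1; 0 -0.1 0.8 0 0 0 1; 0 -0.1 1.2 0 0 0 1; 0 -0.1 1.2 0 0 0 1"

```text
time_s: 19.8
eef_pos: [0.5653, -0.0802, 0.0153]
eef_rot: [0.001, 0.93, 0.366, 0.001]
wrist_force: [7.2, -11.4, 0.3]
opening: 0.131
grasp_force: 60.7
```

```bash
python3 -c "
from h import *
st();go([.565,-.08,.015],-47)"
```

```text
t 19.8 tcpF [[-0.58 -0.49]] z 15.28 yaw-ideal deg -0.02 FxF 11.2 FyF 7.6 Fz 0.3 T [-1.74 -1.23  0.06] grip 60.7
t 19.8 pos [ 0.5653 -0.0802  0.0153] yawy -47.02
shift mm [-0.1 -0.4  0.3]
rot [ 0.0029 -0.0006 -0.0004]
```

>>> carry_out:
  deltas: "-0.1 -0.1 0.4 0 0 0 1; -0.2 -0.2 0.8 0 0 0 1; -0.3 -0.3 1 0 0 0 1; -0.3 -0.3 1 0 0 0 1"

```text
time_s: 20.3
eef_pos: [0.5654, -0.0803, 0.0148]
eef_rot: [0.001, 0.931, 0.366, 0.001]
wrist_force: [7.5, -10.9, 3.4]
opening: 0.127
grasp_force: 61.0
```

```bash
python3 -c "
from h import *
st();go([.565,-.08,.015],-47)"
```

```text
t 20.3 tcpF [[-0.52 -0.43]] z 14.78 yaw-ideal deg -0.03 FxF 10.7 FyF 7.9 Fz 3.4 T [-1.53 -1.11 -0.  ] grip 61.0
t 20.3 pos [ 0.5654 -0.0803  0.0148] yawy -47.03
shift mm [-0.1 -0.5 -0.2]
rot [ 0.0035 -0.0012 -0.0005]
```

>>> carry_out:
  deltas: "-0.3 -0.2 0.2 0 0 0 1; -0.5 -0.4 0.4 0 0 0 1; -0.5 -0.4 0.4 0 0 0 1; -0.5 -0.4 0.4 0 0 0 1"

```text
time_s: 20.8
eef_pos: [0.5654, -0.0803, 0.0148]
eef_rot: [0.002, 0.931, 0.366, 0.002]
wrist_force: [8.4, -9.2, 4.3]
opening: 0.129
grasp_force: 61.1
```

```bash
python3 -c "
from h import *
st()"
```

```text
t 20.8 tcpF [[-0.51 -0.41]] z 14.8 yaw-ideal deg -0.03 FxF 8.9 FyF 8.7 Fz 4.3 T [-1.37 -1.26  0.05] grip 61.1
```

>>> carry_out:
  deltas: "0 -0.4 0 0 0 0 1; 0 -0.7 0 0 0 0 1; 0 -0.7 0 0 0 0 1; 0 -0.7 0 0 0 0 1"

```text
time_s: 21.3
eef_pos: [0.5654, -0.0803, 0.0148]
eef_rot: [0.002, 0.931, 0.366, 0.002]
wrist_force: [10.7, -11.7, 2.8]
opening: 0.131
grasp_force: 60.7
```

```bash
python3 -c "
from h import *
st()"
```

```text
t 21.3 tcpF [[-0.54 -0.43]] z 14.82 yaw-ideal deg -0.04 FxF 11.3 FyF 11.1 Fz 2.8 T [-1.71 -1.47  0.11] grip 60.7
```

>>> carry_out:
  deltas: "0 0 0 0 0 0 1; 0 0 0 0 0 0 1; 0 0 0 0 0 0 1; 0 0 0 0 0 0 1; 0 0 0 0 0 0 1; 0 0 0 0 0 0 1; 0 0 0 0 0 0 1; 0 0 0 0 0 0 1; 0 0 0 0 0 0 1; 0 0 0 0 0 0 1; 0 0 0 0 0 0 1; 0 0 0 0 0 0 1"

```text
time_s: 22.8
eef_pos: [0.5654, -0.0803, 0.0148]
eef_rot: [0.002, 0.931, 0.366, 0.002]
wrist_force: [10.6, -12.0, 2.6]
opening: 0.131
grasp_force: 60.7
```

Run:
```python
from h import *
st()
im=vision.camera("scene");cv2.imwrite("pics/s5.png",cv2.resize(im[140:250,230:340],None,fx=5.4,fy=5.4))
```

```text
t 22.8 tcpF [[-0.56 -0.44]] z 14.78 yaw-ideal deg -0.03 FxF 11.6 FyF 11.0 Fz 2.6 T [-1.72 -1.52  0.07] grip 60.7
```

View pics/s5.png

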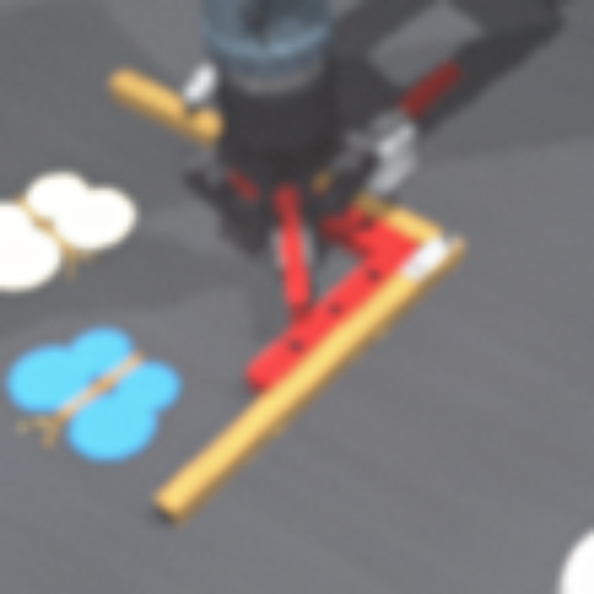

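It is flush on both rails. I back out along the diagonal, then lift.

>>> carry_out:
  deltas: "0 1 0 0 0 0 1; 0 2 0 0 0 0 1; 0 3 0 0 0 0 1; 0 5 0 0 0 0 1; 0 8 0 0 0 0 1; 0 12 0 0 0 0 1; 0 14 0 0 0 0 1; 0 14 -10 0 0 0 1; 0 14 -35 0 0 0 1; 0 14 -60 0 0 0 1; 0 14 -80 0 0 0 1; 0 14 -80 0 0 0 1"

```text
time_s: 24.35
eef_pos: [0.57, -0.0869, 0.092]
eef_rot: [-0.003, 0.93, 0.366, -0.002]
wrist_force: [0.9, -0.5, -5.2]
opening: 0.126
grasp_force: 59.8
```

Run:
```python
from h import *
st()
# target: square yaw as the mat; square point (69,69) at mat middle -> grip (65,65)
Xq,Yq=ax(-97.2);m=np.array([.4746,.3047])
g=m-.004*(Xq+Yq);d=-.0005*np.array(ax(-97.2)).sum(0) # tcp lies at grip -0.5,-0.5
print(g,g+d);go([*(g+d),.09],-97.2+45)
```

```text
t 24.35 tcpF [[5.89 4.42]] z 91.99 yaw-ideal deg -0.02 FxF 0.5 FyF 0.9 Fz -5.2 T [-0.09 -0.07 -0.02] grip 59.8
[0.47113287 0.30916979] [0.47069948 0.30972852]
t 24.35 pos [ 0.57   -0.0869  0.092 ] yawy -47.02
shift mm [ 197.7 -357.8    4. ]
rot [-0.0062  0.0015  0.0904]
```

>>> carry_out:
  deltas: "20 -36 0 0 0 0.01 1; 40 -72 0 0 0 0.02 1; 60 -108 0 -0.002 0 0.03 1; 80 -144 0 -0.004 0 0.04 1; 100 -180 0 -0.006 0 0.05 1; 120 -216 0 -0.006 0 0.06 1; 140 -252 0 -0.006 0 0.07 1; 160 -288 0 -0.006 0.001 0.08 1; 178 -322 0 -0.006 0.001 0.09 1; 192 -347 0 -0.006 0.001 0.09 1; 198 -358 0 -0.006 0.001 0.09 1; 198 -358 0 -0.006 0.001 0.09 1"

```text
time_s: 25.85
eef_pos: [0.4691, 0.3106, 0.0923]
eef_rot: [-0.001, 0.946, 0.325, -0.002]
wrist_force: [0.9, -0.4, -4.7]
opening: 0.129
grasp_force: 60.0
```

>>> carry_out:
  deltas: "0 0 0 0 0 0 1; 0 0 0 0 0 0 1; 0 0 0 0 0 0 1; 0 0 0 0 0 0 1"

```text
time_s: 26.35
eef_pos: [0.4701, 0.3104, 0.0934]
eef_rot: [-0.001, 0.946, 0.324, -0.001]
wrist_force: [-0.0, -0.8, -3.9]
opening: 0.126
grasp_force: 60.0
```

Run:
```python
from h import *
o=sensors.get_obs();print(o["wrist_force"],o["torque"]);go([.4707,.3097,.0185],-52.2)
```

```text
[-0.01633764 -0.75418556 -3.88370747] [-0.09559867 -0.04317931  0.00762857]
t 26.35 pos [0.4701 0.3104 0.0934] yawy -52.2
shift mm [ 0.2  1.1 74.9]
rot [-0.0027  0.0014  0.    ]
```

>>> carry_out:
  deltas: "0 1 25 -0.002 0.001 0 1; 0 1 50 -0.002 0.001 0 1; 0 1 65 -0.002 0.001 0 1; 0 1 71 -0.002 0.001 0 1; 0 1 74 -0.002 0.001 0 1; 0 1 75 -0.002 0.001 0 1; 0 1 75.5 -0.002 0.001 0 1; 0 1 75.5 -0.002 0.001 0 1; 0 1 75.5 -0.002 0.001 0 1"

```text
time_s: 27.48
eef_pos: [0.4705, 0.3101, 0.0181]
eef_rot: [-0.0, 0.946, 0.324, -0.0]
wrist_force: [-0.2, 0.3, -4.7]
opening: 0.13
grasp_force: 59.8
```

```bash
python3 -c "
from h import *
st();go([.4707,.3097,.0171],-52.2)"
```

```text
t 27.48 tcpF [[-387.35 -108.92]] z 18.12 yaw-ideal deg -5.16 FxF -0.3 FyF -0.2 Fz -4.7 T [-0.14 -0.02  0.05] grip 59.8
t 27.48 pos [0.4705 0.3101 0.0181] yawy -52.16
shift mm [-0.   0.5  1. ]
rot [-0.0006  0.0001  0.0006]
```

Step down until the mat takes the weight.

>>> carry_out:
  deltas: "0 0 0.5 0 0 0 1; 0 0 0.8 0 0 0 1; 0 0 0.8 0 0 0 1"

```text
time_s: 27.85
eef_pos: [0.4703, 0.31, 0.0172]
eef_rot: [-0.0, 0.946, 0.324, -0.0]
wrist_force: [-0.4, -1.1, -2.2]
opening: 0.126
grasp_force: 60.3
```

>>> carry_out:
  deltas: "0 0 0.5 0 0 0 1; 0 0 0.8 0 0 0 1; 0 0 0.8 0 0 0 1"

```text
time_s: 28.22
eef_pos: [0.4704, 0.31, 0.0172]
eef_rot: [-0.0, 0.946, 0.324, -0.0]
wrist_force: [-4.0, -2.8, 6.6]
opening: 0.13
grasp_force: 61.7
```

>>> carry_out:
  deltas: "0 0 -0.8 0 0 0 1; 0 0 -0.8 0 0 0 0.8; 0 0 -0.8 0 0 0 0.65; 0 0 -0.8 0 0 0 0.5; 0 0 -0.8 0 0 0 0.5; 0 0 -0.8 0 0 0 0.5; 0 0 -0.8 0 0 0 0.5; 0 0 -20 0 0 0 0.5; 0 0 -50 0 0 0 0.5; 0 0 -90 0 0 0 0.5; 0 0 -130 0 0 0 0.5; 0 0 -150 0 0 0 0.5"

```text
time_s: 29.72
eef_pos: [0.4718, 0.3106, 0.1706]
eef_rot: [-0.0, 0.946, 0.324, 0.002]
wrist_force: [0.1, 0.1, -0.0]
opening: 0.5
grasp_force: 0.0
```

>>> carry_out:
  deltas: "-35 50 -20 0 0 0 0.5; -70 100 -40 0 0 0 0.5; -105 150 -40 0 0 0 0.5; -140 200 -40 0 0 0 0.5; -175 250 -40 0 0 0 0.5; -210 300 -40 0 0 0 0.5; -240 345 -40 0 0 0 0.5; -275 395 -40 0 0 0 0.5; -310 440 -40 0 0 0 0.5; -345 490 -40 0 0 0 0.5; -380 540 -40 0 0 0 0.5; -380 540 -40 0 0 0 0.5"

```text
time_s: 31.22
eef_pos: [0.5009, -0.354, 0.2072]
eef_rot: [0.001, 0.947, 0.322, -0.0]
wrist_force: [0.2, 1.8, -0.6]
opening: 0.5
grasp_force: 0.0
```

Run:
```python
from h import *
st();im=vision.camera("top");cv2.imwrite("pics/t6.png",im[60:320,40:560]);M=masks(im)
fx=edge(M['gold'],350,440,0,'min',215,240,.018); sy=edge(M['gold'],133,208,1,'max',325,352,.018)
print("fixed",ang(fx,(0,-1)),"side",ang(sy,(1,0)),toF(meet(fx,sy)))
qx=edge(M['red'],214,250,0,'max',190,270,.021); qy=edge(M['red'],204,240,1,'min',190,270,.021)
o=meet(qx,qy);print("square o",o,ang(qx,(0,-1)),ang(qy,(1,0)))
X,Y=ax(ang(qx,(0,-1)));print([(o+k*(X+Y)).round(4) for k in(.05,.065,.08)])
```

```text
t 31.23 tcpF [[275.27 -55.33]] z 207.16 yaw-ideal deg -5.44 FxF -1.9 FyF 0.1 Fz -0.6 T [ 0.02  0.02 -0.03] grip 0.0
fixed -92.09390810947828 side -2.01245559915569 [[-0.36490883  0.09912153]]
square o [0.4120346 0.3833035] -96.91373324204461 -7.120886766519356
[array([0.4557, 0.3276]), array([0.4687, 0.311 ]), array([0.4818, 0.2943])]
```

View pics/t6.png

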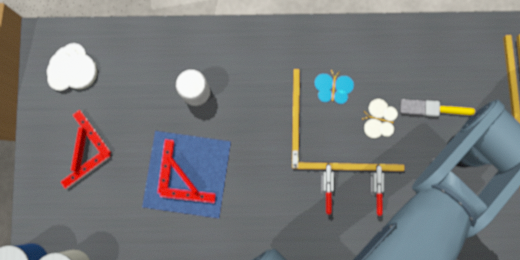

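The side rail is square to within 0.1°, the square lies centred and flat on the mat, everything else is in its place, and the arm is clear.

```bash
python3 -c "
from bench import ctrl
print(ctrl.hand_in())"
```

```text
the job is handed in; nothing more can be done
None
```

I pressed the square home, held it at about 11 N measured on each rail for over a second, and put it back in the middle of the mat; the side rail ended within 0.1° of square, and the job was handed in at about 31 s.

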